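# Move the water spout to the fresh filter

### The job

The filter under the water spout is spent: move the spout over to the fresh filter. Press the release ring of its push-fit fully down and draw the spout up out of it with the ring held down, never tugging hard while it is still locked; then push it gently home in the empty push-fit until it locks and that ring is back up. Let go of it, and leave everything else on the table where it is.

Things in the scene. Friction and masses are not known exactly. Their poses are not given: they have to be found in the camera images.
- spout: drinking-water spout: bent steel tube, 14 mm diameter, 0.11 kg, at first upright and locked in filter_a's push-fit. Origin: lower tip of the stem, on its axis; z up the stem, x along the level arm. From the tip: nose tapering from 10 to 14 mm diameter over 6 mm; 14 mm to height 15; groove of 10 mm to 21.5; straight 14 mm tube to 78; then the arm, top at 92.5, reaching 70 mm along x
- spout_grip (a point): on the stem's axis, 61 mm above its tip: middle of the straight tube. Locked home, 34 mm of straight tube stand clear above the release ring. Grip there from above, one finger on each side of the arm (closing across the spout's x), fingertips down on the ring
- filter_a: the used filter, holding the spout at first: fixed, upright, white ribbed housing 94 mm across, black cap 108 mm across with its top at z = 138 mm, grey push-fit upright on its middle. Origin on the table under the middle; z up, x towards the inlet valve. More than 20 N between it and the spout, or 25 N on its ring, spoils the fitting
- port_a (a point): foot of filter_a's push-fit (35 mm across, bore 15 mm), on its vertical axis, 150 mm above the table. Above it: seat for the stem's tip at 10 mm; four spring jaws at 25.8 to 28.8 mm that catch in the stem's groove; upper face of the black release ring (30 mm outside, 16 mm inside) at 53.5 mm when up
- ring_a (a joint): how far filter_a's release ring is pressed down: 0 up, 0.006 m fully down; its spring takes 2 N at first, 5 N fully down. The jaws let go of the stem only in the last 2 mm of travel and close as the ring comes up; but once the stem has risen 1 to 2 mm with the ring the groove is past them and they only drag. So press fully, close on the tube with the ring held down, then draw up
- filter_b: the fresh filter: fixed, same parts and sizes, push-fit empty. Origin and axes as filter_a. More than 20 N between it and the spout, or 25 N on its ring, spoils the fitting
- port_b (a point): top of filter_b's cap boss, on the push-fit's vertical axis, 150 mm above the table. This push-fit is not screwed down on its brass thread as far: all of it (seat, jaws, ring) stands higher above this point than filter_a's by an unknown 0 to 12 mm, and stays so. The stem is home when its tip stops on the seat
- ring_b (a joint): how far filter_b's release ring is pressed down, as ring_a. A stem pushed in spreads the jaws, which draws the ring down (about 5 to 8 N), or goes in easily while the fingertips hold the ring down; when home and let go, the ring springs back to 0 and the stem is locked
- meal_box: bystander: closed cardboard meal box, 150 x 110 x 50 mm; origin on its underside; leave it where it is
- open_meal_box: bystander: open cardboard meal box with raised lid, 150 mm high; origin on its underside; leave it where it is
- sauce_bottle: bystander: sauce squeeze bottle, 56 mm across, 165 mm high; origin on its underside; leave it where it is
- cup_stack: bystander: stack of paper cups, 72 mm across, 102 mm high; origin on its underside; leave it where it is
- cartridge: bystander: spare filter cartridge standing upright, 70 mm across, 132 mm high; origin on its underside; leave it where it is
- housing_spanner: bystander: flat plastic spanner for the filter housings, ring 132 mm across with a handle, 12 mm thick; origin on its underside; leave it where it is
- serving_spoon: bystander: steel serving spoon lying flat, 240 mm long; origin on its underside; leave it where it is

How it is judged:
By the outcome, as a careful person would: the job done as asked, in the order asked, and still so for the second after the job is handed in, with the robot touching nothing.
It also fails if it takes over 61 s, if anything falls off the work surface, if the arm or the gripper's body presses on something with over 40 N, if the wrist force passes 120 N, or if a joint passes its speed limit or range.

### The arm

A 7-joint arm with a two-finger parallel gripper is mounted at the origin on the work surface. World frame = base frame: x ahead of the robot, y to its left, z up, the work surface at z = 0. Lengths are in m, angles in rad, forces in N, time in s.
With the tool pointing down it reaches from about 0.425 to 0.925 m from the base axis. Payload 6.8 kg.
Tool frame: the origin (TCP) lies at the very end of the fingers, on their centre line; the grasp point (between the pads) lies 19 mm behind it (grip_point_offset is the z of the grasp point in the tool frame, in m); z points along the fingers, y is the line along which they close (so a half turn about z gives the same grasp; the last joint's range is limited). The gripper opens to 85 mm and grips with 20 to 120 N. Pads are 22 mm wide; open, the fingers measure 114 mm over their backs; the gripper's body (76 mm by 85 mm) begins 54 mm behind the grasp point. The pads swing forward as they close: fully open they stand 13 mm farther back than shut.
Start: joints at [1.164, 0.477, 0.022, 1.555, -0.011, 1.109, -0.083], TCP at [0.199, -0.645, 0.196] pointing down, gripper open.
Joint ranges: [-2.96, 2.96], [-0.34, 2.1], [-1.41, 1.46], [0.24, 2.44], [-1.37, 4.51], [0.17, 1.92], [-2.96, 2.96]. Speed limits (rad/s): [2.39, 2.39, 3.14, 3.14, 3.14, 3.14, 3.14].

### API

Orientations are given as a unit quaternion [w, x, y, z].
In Python, from station import state, camera, get_calibration, job_done, grip_point_offset gives the robot as it stands.
- The arm moves only by the tool apply_moves, never from a script. Its argument "steps" is a list of rows, each an object with "fingers": the closure in counts, from 0 (fully open) to 255 (shut); "linear": the shift along the world's x, y, z scaled (see below), a list of three; "twist": the turn about the world's z scaled (see below). In form: [{"fingers": fingers, "linear": [x, y, z], "twist": twist}, ...]. A call has exactly 5 rows; each row is the pose to reach, as a shift and turn from the pose commanded when the call began, turning the shorter way round; what a row does not reach only later rows make up. The controller multiplies each number of a shift by 0.1 m and each number of a turn by 180 degrees. A row lasts 1/10 s, in which the tool goes at most 50 mm and 8.59 degrees, less where a joint would pass 70% of its speed; a pose out of reach is approached as far as the arm can. A call with a number of a shift or a turn outside -1 to 1 is refused whole. A call with a gripper value outside its range is refused whole. The fingers move at their own pace and stop on an object; "newtons" is the grip in N (left out, the last holds). Time passes only in rows, so rows that repeat a pose let the fingers close, or fill a call up. It gives the time, the measured TCP pose, the force, the opening and the grip force at its end, in the units of the state.
- state(): the state, without advancing time (a new reading comes with each control period).
- camera(name): name is "scene" or "top" or "wrist"; returns (picture, depth): 480x640x3 uint8, red, green, blue; 480x640 float32, m along the optical axis (not along the pixel's ray), 0 where there is no reading.
- get_calibration(name): a dict with "fx", "fy", "cx", "cy" (pixels), "T" (4x4, takes a point from camera to world coordinates); the wrist camera has in their place "hand_eye" (4x4, takes a point from camera to tool coordinates, whose origin is the TCP and whose axes are the flange's). Camera axes: x right, y down, z forward; pixel columns grow to the right and rows downward; lengths in m; the calibration is good to about 2 mm. The wrist camera is an equidistant fisheye: a pixel r from the principal point sees the ray r / f radians off the axis. A picture is of the moment at which its call begins: read the wrist's pose just before it. get_calibration takes no time and is no camera call.
- job_done(): hands the job in; it is judged then, once.
The state is a dict: "time": time; "joint_pos": joint angles; "qvel": joint speeds; "effort": joint torques, N m; "tcp_pos": TCP position; "eef_rot": TCP orientation; "contact_force": force on the tool from outside, world axes, zero at the start; "ft_torque": the same for the moment, N m; "opening": finger opening in m; "gripper_force": force on a finger pad.
Only numpy, scipy, OpenCV 4.12 (cv2) and the standard library are available. Lean on these libraries where they do the work, as an engineer would, in place of code of your own. Each camera call takes 0.05 s, during which the arm holds its last target. There are 200 camera calls.

## Working session

There is one attempt and no reset: what is moved stays moved. The work goes in short steps, Python scripts to look and compute and a tool call to move; the robot and the scene stay as the last step left them, time stands still between calls to the robot, and variables do not carry over. Pictures are saved under pics/ and viewed, at most 10 in all, crops included, and the job is handed in when it is done.

Besides the shell and the picture viewer there is one more tool, called after ">>>" as name([rows], argument=value, ...), one row to a line, values as JSON. apply_moves: Moves the arm, as the interface text tells. Shifts and turns lie within -1 to 1; 1 stands for 0.1 m of shift or 180 degrees of turn. Its arguments: {"type":"object","properties":{"steps":{"type":"array","items":{"type":"object","properties":{"fingers":{"type":"number"},"linear":{"type":"array","items":{"type":"number","minimum":-1,"maximum":1}},"twist":{"type":"number","minimum":-1,"maximum":1}}}},"newtons":{"type":"number"}},"required":["steps"]}

```bash
mkdir -p pics
cat > h.py <<'E'
import numpy as np, cv2
from station import *
def w(name,u,v,d):
    c=get_calibration(name);T=np.array(c['T'])
    return (T@np.array([(u-c['cx'])*d/c['fx'],(v-c['cy'])*d/c['fy'],d,1]))[:3]
def cloud(name,dep):
    c=get_calibration(name);T=np.array(c['T'])
    v,u=np.mgrid[0:480,0:640]
    P=np.stack([(u-c['cx'])*dep/c['fx'],(v-c['cy'])*dep/c['fy'],dep],-1)
    return P@T[:3,:3].T+T[:3,3]
E
python3 - <<'E'
from h import *
for n in ('scene','top'):
    p,d=camera(n); cv2.imwrite(f'pics/{n}0.png',p[:,:,::-1]); np.save(f'{n}0.npy',d)
    c=get_calibration(n); print(n,c['fx'],np.round(c['T'],3).tolist())
s=state(); print(s); print(grip_point_offset)
print(get_calibration('wrist'))
E
```

```text
scene 442.49562471993244 [[0.721, 0.489, -0.491, 1.012], [0.693, -0.502, 0.517, -0.475], [0.007, -0.713, -0.701, 0.833], [0.0, 0.0, 0.0, 1.0]]
top 503.7321936935786 [[0.006, -0.998, 0.067, 0.406], [-1.0, -0.004, 0.02, 0.019], [-0.02, -0.067, -0.998, 1.439], [0.0, 0.0, 0.0, 1.0]]
{'time': 0.1, 'joint_pos': array([ 1.16388911,  0.47770131,  0.02230271,  1.55634883, -0.01152747,
        1.10930521, -0.0831014 ]), 'qvel': array([-1.04650111e-04, -1.87132373e-03, -1.67932287e-03, -3.66018045e-03,
        1.39293718e-03,  2.67806928e-05,  2.98273138e-04]), 'effort': array([ 4.96545166e-03, -5.97758067e+01,  1.61383510e+00, -2.81954831e+01,
        1.28048536e-02,  4.99998248e-03,  2.06735365e-05]), 'tcp_pos': array([ 0.19855043, -0.64451686,  0.1952346 ]), 'eef_rot': array([-8.02408666e-04,  9.88856577e-01,  1.48869075e-01, -1.58997366e-04]), 'contact_force': array([ 0.20295758, -0.14883268, -0.86935897]), 'ft_torque': array([ 0.02611604, -0.00757879, -0.02958397]), 'gripper_force': 0.0, 'opening': 0.08551887679433363}
-0.0187
{'fx': 371.64829954431775, 'fy': 371.64829954431775, 'cx': 316.10394795035495, 'cy': 247.65185842964354, 'hand_eye': array([[ 5.32748204e-05, -9.56551061e-01, -2.91564855e-01,
         7.38882406e-02],
       [ 9.99999833e-01, -1.16832227e-04,  5.66017471e-04,
        -9.63804743e-04],
       [-5.75488784e-04, -2.91564836e-01,  9.56550895e-01,
        -1.76056613e-01],
       [ 0.00000000e+00,  0.00000000e+00,  0.00000000e+00,
         1.00000000e+00]])}
```

View pics/top0.png

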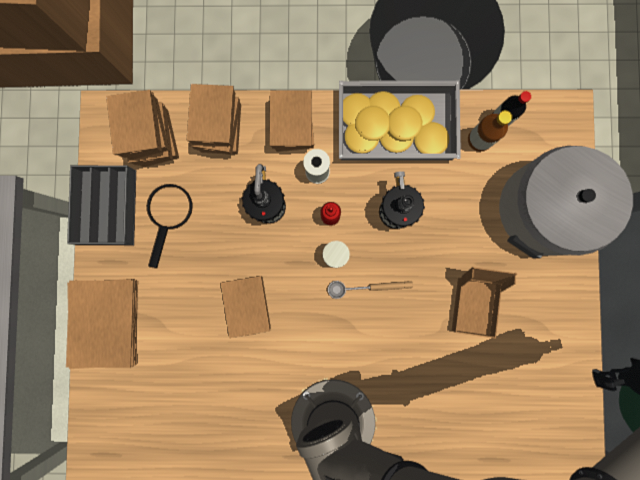

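View pics/scene0.png

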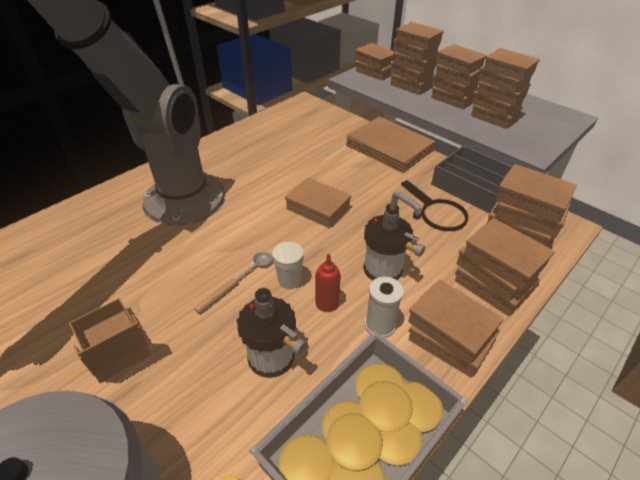

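The top view shows the spout on filter_a near (263,200), arm pointing up and away, and the empty filter_b near (402,205). The scene view agrees, with the spout at (390,215) and the empty fitting at (263,300).

Run:
```python
from h import *
for n in('top','scene'):
    d=np.load(f'{n}0.npy'); X=cloud(n,d); 
    boxes={'top':{'a':(235,150,295,230),'b':(372,165,432,235)},'scene':{'a':(355,180,440,290),'b':(230,280,305,380)}}[n]
    for k,(u0,v0,u1,v1) in boxes.items():
        P=X[v0:v1,u0:u1].reshape(-1,3)
        print(n,k,'hist',np.histogram(P[:,2],bins=np.arange(.1,.31,.01))[0])
        C=P[(P[:,2]>.132)&(P[:,2]<.143)]
        (c,r)=cv2.minEnclosingCircle(C[:,:2].astype(np.float32)); print(' cap',np.round(c,4),r,len(C))
        R=P[(P[:,2]>.196)&(P[:,2]<.222)]
        if len(R): (c,r)=cv2.minEnclosingCircle(R[:,:2].astype(np.float32)); print(' ring',np.round(c,4),r,len(R),R[:,2].max())
        A=P[(P[:,2]>.235)&(P[:,2]<.27)]
        if len(A)>3:
            m=A[:,:2].mean(0);_,_,vt=np.linalg.svd(A[:,:2]-m);pr=(A[:,:2]-m)@vt[0]
            print(' arm',m,vt[0],np.degrees(np.arctan2(vt[0][1],vt[0][0])),pr.min(),pr.max(),'ends',m+vt[0]*pr.min(),m+vt[0]*pr.max(),A[:,2].max())
p=cv2.imread('pics/top0.png');s=cv2.imread('pics/scene0.png')
z=lambda i,u,v:cv2.resize(i[v:v+75,u:u+100],(400,300),interpolation=cv2.INTER_CUBIC)
cv2.imwrite('pics/c0.png',np.vstack([np.hstack([z(p,215,155),z(p,355,160)]),np.hstack([z(s,345,185),z(s,215,280)])]))
```

```text
top a hist [  7  24  70 892 203  38  13   7  25  29  59   9  12  13 132  37   0   0
   0   0]
 cap [0.6074 0.1865] 0.06161877140402794 976
 ring [0.6289 0.1823] 0.04186553135514259 81 0.221477185019489
 arm [0.63350623 0.18508198] [-0.99787162  0.06520911] 176.26114036918145 -0.04038143433854482 0.03568402764779834 ends [0.67380171 0.18244875] [0.59789815 0.18740891] 0.25478685359653874
top b hist [ 14  25  74 959 275  44  25  10  22  33  50  47   0   0   0   0   0   0
   0   0]
 cap [ 0.6038 -0.1733] 0.07301385700702667 1082
 ring [ 0.5863 -0.1777] 0.016352428123354912 113 0.21664202202567262
scene a hist [ 60 164 506 998 184  74  45  48  60  52  76  32  62  56 151  31   0   0
   0   0]
 cap [0.632  0.1262] 0.11723458021879196 929
 ring [0.6354 0.182 ] 0.04412286356091499 125 0.22176590724979417
 arm [0.64231937 0.17944582] [ 0.99924125 -0.03894771] -2.232103693391893 -0.038465606719194294 0.03432240962749025 ends [0.60388295 0.18094396] [0.67661573 0.17810904] 0.2522212246681377
scene b hist [  49  172  256 1628  274   72   83   53   58  126   95   83    0    0
    0    0    0    0    0    0]
 cap [ 0.6088 -0.18  ] 0.07361483573913574 1575
 ring [ 0.5929 -0.1813] 0.016546202823519707 250 0.21356556090436185
```

View pics/c0.png

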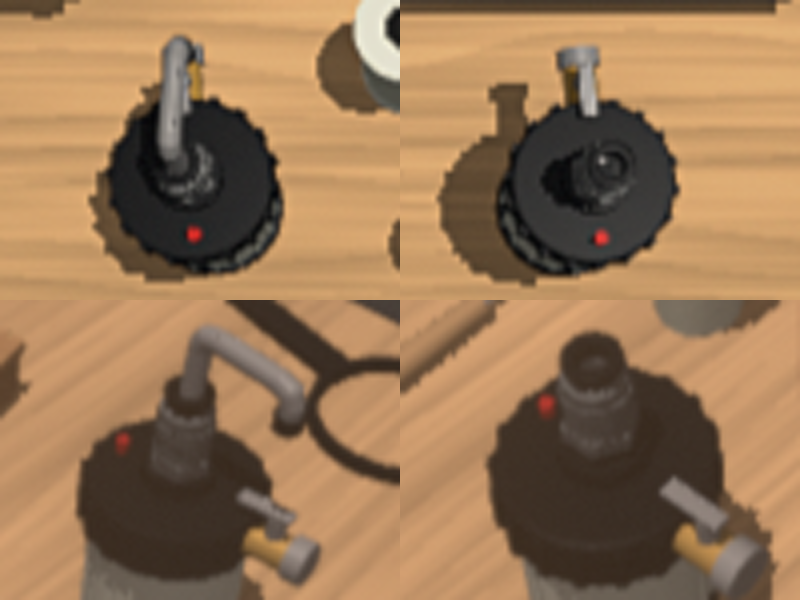

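The crops show the stem in filter_a's ring, with the arm running level along about +x. filter_b's fitting is empty and stands roughly 10 mm higher. Next I'll check for obstacles on the way and refine the ring centres.

Run:
```python
from h import *
d=np.load('top0.npy'); X=cloud('top',d)
for (u,v) in [(590,195),(500,200),(480,290),(515,275)]: print(u,v,X[v,u].round(3))
P=X[130:280,440:600].reshape(-1,3); Q=P[P[:,2]>.1]; print('pot',Q[:,:2].min(0),Q[:,1].max(),Q[:,2].max())
from scipy.optimize import least_squares
for n in('top','scene'):
    X=cloud(n,np.load(f'{n}0.npy')).reshape(-1,3)
    for k,c0 in (('a',(.607,.184)),('b',(.59,-.179))):
        r=np.hypot(*(X[:,:2]-c0).T)
        C=X[(r<.062)&(abs(X[:,2]-.138)<.004)]
        # boundary points by angle
        a=np.arctan2(C[:,1]-c0[1],C[:,0]-c0[0]);rr=np.hypot(*(C[:,:2]-c0).T)
        B=np.array([C[i][np.argmax(rr[i])] for t in np.arange(-np.pi,np.pi,.15) for i in [np.where(abs((a-t+np.pi)%(2*np.pi)-np.pi)<.08)[0]] if len(i)])
        f=least_squares(lambda q:np.hypot(B[:,0]-q[0],B[:,1]-q[1])-.054,c0,loss='soft_l1',f_scale=.002); 
        R=X[(r<.025)&(X[:,2]>.195)]; print(n,k,f.x.round(4),len(B),'capz',np.median(C[:,2]).round(4), 'top z pct',np.percentile(R[:,2],[50,80,90,98]).round(4))
```

```text
590 195 [ 0.597 -0.6    0.252]
500 200 [ 0.618 -0.465  0.032]
480 290 [ 0.366 -0.415  0.001]
515 275 [ 0.409 -0.461  0.143]
pot [ 0.39789731 -0.65449916] 0.018583989798238502 1.4387896192812142
top a [0.6016 0.1873] 42 capz 0.1375 top z pct [0.234  0.2487 0.2502 0.2535]
top b [ 0.588  -0.1783] 42 capz 0.1378 top z pct [0.2091 0.2123 0.2136 0.2153]
scene a [0.6067 0.1844] 39 capz 0.137 top z pct [0.2216 0.2468 0.2491 0.2513]
scene b [ 0.5927 -0.181 ] 37 capz 0.1373 top z pct [0.2079 0.2108 0.2116 0.2123]
```

>>> apply_moves([
  {"fingers":0,"linear":[0.1,0.1,0.2],"twist":0},
  {"fingers":0,"linear":[0.3,0.3,0.4],"twist":0},
  {"fingers":0,"linear":[0.5,0.5,0.6],"twist":0},
  {"fingers":0,"linear":[0.7,0.7,0.8],"twist":0},
  {"fingers":0,"linear":[0.9,0.9,1.0],"twist":0},
])

```text
time: 0.6
tcp_pos: [0.2892, -0.5539, 0.2964]
eef_rot: [-0.0, 0.989, 0.149, -0.0]
contact_force: [0.1, -1.2, -0.6]
opening: 0.0851
gripper_force: 0.0
```

>>> apply_moves([
  {"fingers":0,"linear":[0.15,0.19,0.14],"twist":-0.006},
  {"fingers":0,"linear":[0.3,0.38,0.28],"twist":-0.012},
  {"fingers":0,"linear":[0.45,0.57,0.42],"twist":-0.018},
  {"fingers":0,"linear":[0.6,0.76,0.56],"twist":-0.024},
  {"fingers":0,"linear":[0.75,0.94,0.6],"twist":-0.028},
])

```text
time: 1.1
tcp_pos: [0.3646, -0.4605, 0.3575]
eef_rot: [0.001, 0.994, 0.105, 0.001]
contact_force: [0.4, -0.4, -0.5]
opening: 0.0856
gripper_force: 0.0
```

>>> apply_moves([
  {"fingers":0,"linear":[0.15,0.19,0],"twist":-0.006},
  {"fingers":0,"linear":[0.3,0.38,0],"twist":-0.012},
  {"fingers":0,"linear":[0.45,0.57,0],"twist":-0.018},
  {"fingers":0,"linear":[0.6,0.76,0],"twist":-0.024},
  {"fingers":0,"linear":[0.75,0.94,0],"twist":-0.028},
])

```text
time: 1.6
tcp_pos: [0.4391, -0.366, 0.3557]
eef_rot: [-0.0, 0.998, 0.061, -0.0]
contact_force: [0.5, -0.2, -1.0]
opening: 0.0856
gripper_force: 0.0
```

>>> apply_moves([
  {"fingers":0,"linear":[0.15,0.19,0],"twist":-0.006},
  {"fingers":0,"linear":[0.3,0.38,0],"twist":-0.012},
  {"fingers":0,"linear":[0.45,0.57,0],"twist":-0.018},
  {"fingers":0,"linear":[0.6,0.76,0],"twist":-0.024},
  {"fingers":0,"linear":[0.75,0.94,0],"twist":-0.028},
])

```text
time: 2.1
tcp_pos: [0.514, -0.2721, 0.3557]
eef_rot: [-0.0, 1.0, 0.017, -0.0]
contact_force: [-0.1, 0.5, 0.3]
opening: 0.0854
gripper_force: 0.0
```

>>> apply_moves([
  {"fingers":0,"linear":[0.2,0.2,0],"twist":-0.006},
  {"fingers":0,"linear":[0.4,0.4,0],"twist":-0.012},
  {"fingers":0,"linear":[0.6,0.6,0],"twist":-0.018},
  {"fingers":0,"linear":[0.7,0.8,0],"twist":-0.024},
  {"fingers":0,"linear":[0.75,0.94,0],"twist":-0.028},
])

```text
time: 2.6
tcp_pos: [0.5895, -0.1769, 0.3553]
eef_rot: [-0.001, 1.0, -0.026, -0.001]
contact_force: [0.4, 0.4, -0.6]
opening: 0.0856
gripper_force: 0.0
```

```bash
cat >> h.py <<'E'
from scipy.spatial.transform import Rotation as Ro
def wcloud(tag=None):
    s=state(); p,d=camera('wrist'); c=get_calibration('wrist')
    v,u=np.mgrid[0:480,0:640]; x=(u-c['cx'])/c['fx']; y=(v-c['cy'])/c['fy']; r=np.hypot(x,y)+1e-9
    k=np.tan(np.minimum(r,1.5))/r
    P=np.stack([x*k*d,y*k*d,d],-1); H=np.array(c['hand_eye']); P=P@H[:3,:3].T+H[:3,3]
    q=s['eef_rot']; R=Ro.from_quat([q[1],q[2],q[3],q[0]]).as_matrix()
    if tag: cv2.imwrite(f'pics/{tag}.png',p[:,:,::-1])
    return p,P@R.T+s['tcp_pos'],s
def ringc(W,c0,zlo,zhi,rad,rmax=.025):
    P=W.reshape(-1,3); r=np.hypot(*(P[:,:2]-c0).T)
    return P[(r<rmax)&(P[:,2]>zlo)&(P[:,2]<zhi)]
E
python3 - <<'E'
from h import *
p,W,s=wcloud('w0')
np.save('w0.npy',W)
R=ringc(W,(.59,-.179),.195,.225,0)
print(len(R),np.percentile(R[:,2],[5,25,50,75,95]).round(4))
T=R[R[:,2]>np.percentile(R[:,2],60)-.003]
print(cv2.minEnclosingCircle(T[:,:2].astype(np.float32)))
P=W.reshape(-1,3);C=P[(abs(P[:,2]-.138)<.004)&(np.hypot(P[:,0]-.59,P[:,1]+.179)<.065)];print(len(C),np.median(C[:,2]),cv2.minEnclosingCircle(C[:,:2].astype(np.float32)))
E
```

```text
830 [0.1968 0.2026 0.209  0.2098 0.2107]
((0.5897185802459717, -0.1785334199666977), 0.015118108130991459)
5529 0.13619137695012604 ((0.5901939272880554, -0.1794561743736267), 0.054599154740571976)
```

View pics/w0.png

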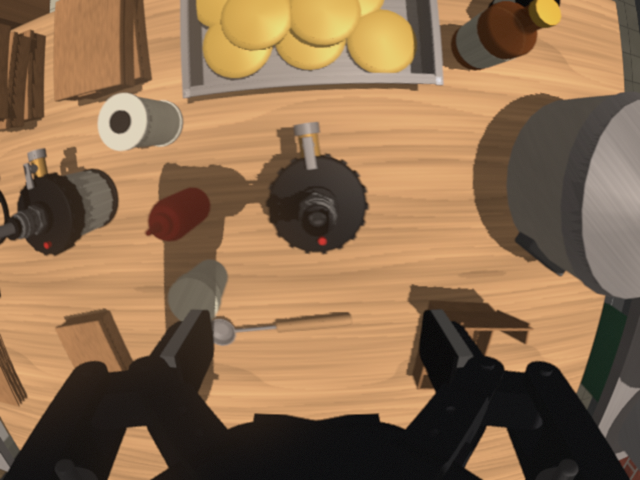

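The wrist view shows filter_b's ring at (317,215). That puts it at about (0.5897, -0.179), ring face at about z = 0.211, with radius 15.1 mm as it should be. On to filter_a.

>>> apply_moves([
  {"fingers":0,"linear":[0.03,0.2,0],"twist":0},
  {"fingers":0,"linear":[0.06,0.4,0],"twist":0},
  {"fingers":0,"linear":[0.1,0.6,0],"twist":0},
  {"fingers":0,"linear":[0.1,0.8,0],"twist":0},
  {"fingers":0,"linear":[0.1,1.0,0],"twist":0},
])

```text
time: 3.15
tcp_pos: [0.5983, -0.0791, 0.3557]
eef_rot: [0.0, 1.0, -0.027, -0.0]
contact_force: [0.4, 0.3, -0.6]
opening: 0.0854
gripper_force: 0.0
```

>>> apply_moves([
  {"fingers":0,"linear":[0.03,0.2,0],"twist":0},
  {"fingers":0,"linear":[0.06,0.4,0],"twist":0},
  {"fingers":0,"linear":[0.08,0.6,0],"twist":0},
  {"fingers":0,"linear":[0.08,0.8,0],"twist":0},
  {"fingers":0,"linear":[0.08,1.0,0],"twist":0},
])

```text
time: 3.65
tcp_pos: [0.6064, 0.0208, 0.3557]
eef_rot: [0.0, 1.0, -0.027, -0.0]
contact_force: [-0.4, -0.5, 0.1]
opening: 0.0853
gripper_force: 0.0
```

>>> apply_moves([
  {"fingers":0,"linear":[0,0.2,0],"twist":0},
  {"fingers":0,"linear":[0,0.4,0],"twist":0},
  {"fingers":0,"linear":[0,0.6,0],"twist":0},
  {"fingers":0,"linear":[0,0.8,0],"twist":0},
  {"fingers":0,"linear":[0,1.0,0],"twist":0},
])

```text
time: 4.15
tcp_pos: [0.6066, 0.1207, 0.3557]
eef_rot: [0.0, 1.0, -0.027, -0.0]
contact_force: [0.5, 0.0, -0.5]
opening: 0.0854
gripper_force: 0.0
```

>>> apply_moves([
  {"fingers":0,"linear":[0,0.2,0],"twist":0},
  {"fingers":0,"linear":[0,0.4,0],"twist":0},
  {"fingers":0,"linear":[0,0.55,0],"twist":0},
  {"fingers":0,"linear":[0,0.61,0],"twist":0},
  {"fingers":0,"linear":[0,0.61,0],"twist":0},
])

```text
time: 4.65
tcp_pos: [0.6066, 0.1823, 0.3559]
eef_rot: [0.0, 1.0, -0.026, -0.0]
contact_force: [1.0, -0.3, -0.1]
opening: 0.0853
gripper_force: 0.0
```

Run:
```python
from h import *
p,W,s=wcloud('w1'); print(s['tcp_pos'],s['contact_force'])
np.save('w1.npy',W);P=W.reshape(-1,3)
c0=(.607,.184)
C=P[(abs(P[:,2]-.138)<.004)&(np.hypot(P[:,0]-c0[0],P[:,1]-c0[1])<.065)];print('cap',len(C),np.median(C[:,2]),cv2.minEnclosingCircle(C[:,:2].astype(np.float32)))
R=ringc(W,c0,.197,.208,0);print('ring',len(R),np.median(R[:,2]),cv2.minEnclosingCircle(R[:,:2].astype(np.float32)))
for lo,hi in((.212,.225),(.225,.235)):
    S=ringc(W,c0,lo,hi,0); print('stem',len(S),S.mean(0) if len(S) else 0, np.ptp(S,0))
A=P[(P[:,2]>.238)&(P[:,2]<.262)&(np.hypot(P[:,0]-.64,P[:,1]-.183)<.07)]
for x in np.arange(.6,.69,.01):
    B=A[abs(A[:,0]-x)<.005]
    if len(B): print(round(x,3),len(B),B[:,1].min().round(4),B[:,1].max().round(4),B[:,2].max().round(4))
```

```text
[0.6065633  0.18230363 0.3558671 ] [ 1.03766653 -0.28317755 -0.14425014]
cap 5098 0.13612278527502658 ((0.6030175089836121, 0.1871458888053894), 0.054869264364242554)
ring 308 0.2015351382215273 ((0.6036528944969177, 0.18799297511577606), 0.015096336603164673)Traceback (most recent call last):
  File "<stdin>", line 8, in <module>
    return _methods._ptp(a, axis=axis, out=out, **kwargs)
           ~~~~~~~~~~~~~^^^^^^^^^^^^^^^^^^^^^^^^^^^^^^^^^
    umr_maximum(a, axis, None, out, keepdims),
    ~~~~~~~~~~~^^^^^^^^^^^^^^^^^^^^^^^^^^^^^^
ValueError: zero-size array to reduction operation maximum which has no identity
```

View pics/w1.png

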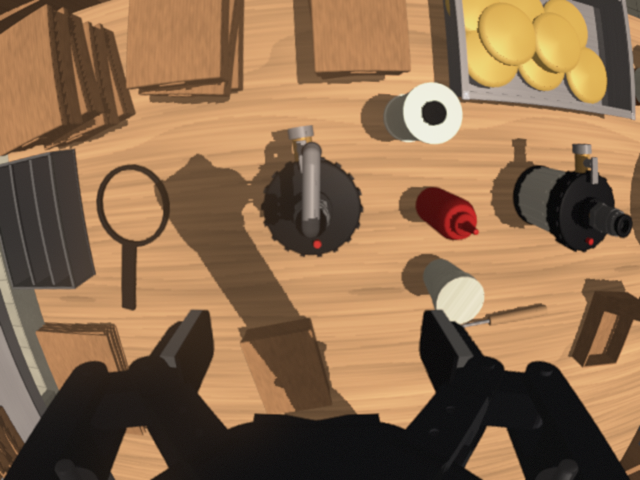

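The wrist view shows the spout's arm running straight from (311,150) to (311,232), parallel to tool x, and over filter_a. I'll finish the arm check.

Run:
```python
from h import *
W=np.load('w1.npy');P=W.reshape(-1,3)
A=P[(P[:,2]>.236)&(P[:,2]<.262)&(np.hypot(P[:,0]-.64,P[:,1]-.185)<.07)]
for x in np.arange(.6,.69,.01):
    B=A[abs(A[:,0]-x)<.005]
    if len(B): print(round(x,3),len(B),B[:,1].min().round(4),B[:,1].max().round(4),np.median(B[:,1]).round(4),B[:,2].max().round(4))
print(A[:,:2].min(0),A[:,:2].max(0))
```

```text
0.6 43 0.1823 0.193 0.188 0.2452
0.61 181 0.181 0.1944 0.1873 0.2513
0.62 216 0.1805 0.1936 0.187 0.2513
0.63 225 0.1792 0.193 0.1862 0.2507
0.64 235 0.1787 0.1925 0.1856 0.2511
0.65 235 0.1781 0.1918 0.1851 0.2499
0.66 234 0.1776 0.1913 0.1844 0.249
0.67 197 0.1773 0.1908 0.1837 0.2471
[0.60002759 0.17734668] [0.67462485 0.19437914]
```

>>> apply_moves([
  {"fingers":130,"linear":[-0.03,0.05,-0.15],"twist":-0.003},
  {"fingers":130,"linear":[-0.03,0.053,-0.35],"twist":-0.003},
  {"fingers":130,"linear":[-0.03,0.053,-0.55],"twist":-0.003},
  {"fingers":130,"linear":[-0.03,0.053,-0.75],"twist":-0.003},
  {"fingers":130,"linear":[-0.03,0.053,-0.9],"twist":-0.003},
])

```text
time: 5.2
tcp_pos: [0.6037, 0.1852, 0.2648]
eef_rot: [0.001, 0.999, -0.032, -0.0]
contact_force: [-0.4, 0.9, 0.2]
opening: 0.0416
gripper_force: 0.0
```

Run:
```python
from h import *
p,W,s=wcloud('w2'); print(s['tcp_pos'],s['opening'],s['contact_force'])
```

```text
[0.60373873 0.18522689 0.26477973] 0.041608668866695904 [-0.44608585  0.89563361  0.18016282]
```

View pics/w2.png

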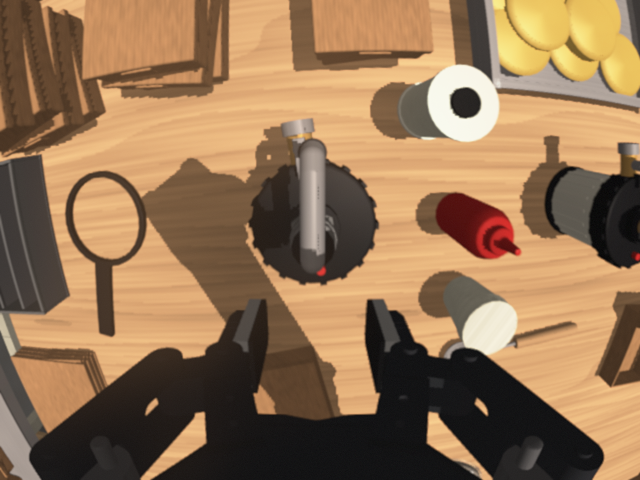

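The wrist view shows the arm at column 313 and the fingers centred at about 316, so the tool is 1–2 mm short in y. I'll lower a little and check the settled pose.

>>> apply_moves([
  {"fingers":130,"linear":[0,0,-0.08],"twist":0},
  {"fingers":130,"linear":[0,0,-0.16],"twist":0},
  {"fingers":130,"linear":[0,0,-0.2],"twist":0},
  {"fingers":130,"linear":[0,0,-0.2],"twist":0},
  {"fingers":130,"linear":[0,0,-0.2],"twist":0},
])

```text
time: 5.75
tcp_pos: [0.6039, 0.1874, 0.2465]
eef_rot: [-0.0, 1.0, -0.031, 0.0]
contact_force: [0.2, 0.5, 0.0]
opening: 0.0419
gripper_force: 0.0
```

>>> apply_moves([
  {"fingers":150,"linear":[0,0,-0.1],"twist":0},
  {"fingers":175,"linear":[0,0,-0.2],"twist":0},
  {"fingers":190,"linear":[0,0,-0.28],"twist":0},
  {"fingers":192,"linear":[0,0,-0.32],"twist":0},
  {"fingers":192,"linear":[0,0,-0.32],"twist":0},
])

```text
time: 6.25
tcp_pos: [0.6032, 0.187, 0.213]
eef_rot: [0.0, 1.0, -0.031, -0.001]
contact_force: [0.3, -1.0, 0.2]
opening: 0.0212
gripper_force: 0.0
```

Run:
```python
from h import *
p,W,s=wcloud('w3'); print(s['tcp_pos'],s['opening'],s['contact_force'])
cv2.imwrite('pics/w3c.png',cv2.resize(cv2.imread('pics/w3.png')[180:420,160:480],(800,600),interpolation=cv2.INTER_CUBIC))
```

```text
[0.60322075 0.1869501  0.21302338] 0.021228860762805325 [ 0.29730487 -1.03809933  0.21015521]
```

View pics/w3c.png

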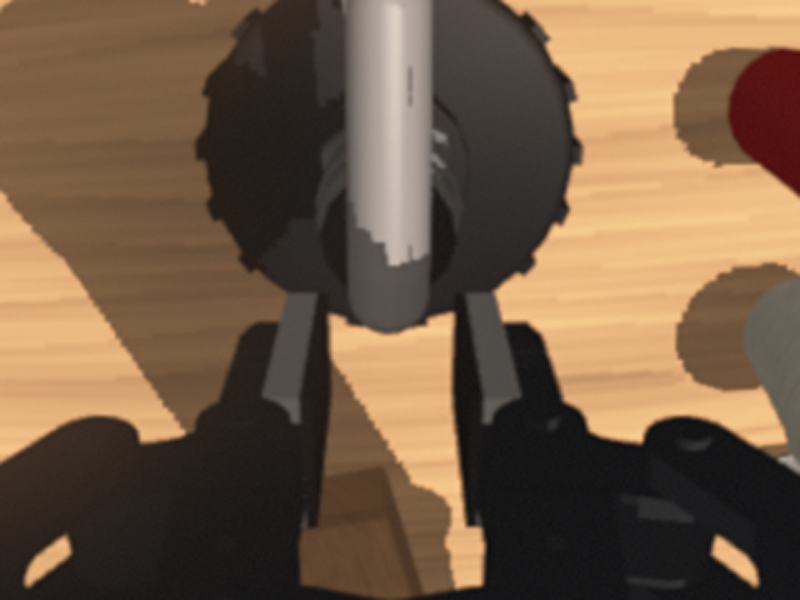

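Run:
```python
from h import *
c=get_calibration('wrist');H=np.linalg.inv(np.array(c['hand_eye']));s=state()
q=s['eef_rot'];R=Ro.from_quat([q[1],q[2],q[3],q[0]]).as_matrix()
def pr(p):
    t=R.T@(np.array(p)-s['tcp_pos']);v=(H@np.r_[t,1])[:3];th=np.arctan2(np.hypot(v[0],v[1]),v[2]);a=np.arctan2(v[1],v[0])
    uv=np.array([c['cx']+c['fx']*th*np.cos(a),c['cy']+c['fy']*th*np.sin(a)]);return ((uv-[160,180])*2.5).round()
t=s['tcp_pos']
print('tcp',pr(t))
for dx in(-.011,.011):
  for dy in(-.0106,.0106):
    for dz in(0,.004,.03): print(dx,dy,dz,pr(t+R@[dx,dy,-dz]))
print('stem top back',pr([.5965,.1875,.246]),'ring front',pr([.6185,.1875,.2035]),'ring L',pr([.6035,.2025,.2035]),'R',pr([.6035,.1725,.2035]))
```

```text
tcp [393. 262.]
-0.011 -0.0106 0 [343. 310.]
-0.011 -0.0106 0.004 [342. 319.]
-0.011 -0.0106 0.03 [335. 382.]
-0.011 0.0106 0 [444. 310.]
-0.011 0.0106 0.004 [445. 319.]
-0.011 0.0106 0.03 [453. 382.]
0.011 -0.0106 0 [341. 212.]
0.011 -0.0106 0.004 [340. 218.]
0.011 -0.0106 0.03 [332. 270.]
0.011 0.0106 0 [446. 212.]
0.011 0.0106 0.004 [447. 218.]
0.011 0.0106 0.03 [456. 270.]
stem top back [395. 370.] ring front [387. 178.] ring L [322. 248.] R [461. 240.]
```

Run:
```python
from h import *
p,W,s=wcloud('w4'); np.save('w4.npy',W)
q=s['eef_rot'];R=Ro.from_quat([q[1],q[2],q[3],q[0]]).as_matrix()
L=(W-s['tcp_pos'])@R
f=lambda x,y:(int(160+x/2.5),int(180+y/2.5))
for nm,x,y in [('Lpad tip',310,300),('Lpad mid',295,350),('Lpad up',275,410),('Rpad tip',475,300),('Rpad mid',490,350),('arm end',388,322),('arm',390,150),('arm2',390,250),('ringL',330,210),('ringR',450,215),('Ldark',315,430),('Rdark',470,430)]:
    u,v=f(x,y); print(nm,(u,v),p[v,u],'tool',L[v,u].round(4),'world',W[v,u].round(4))
M=(L[...,2]>-.07)&(L[...,2]<.02)&(abs(L[...,1])<.04)&(abs(L[...,0])<.03)
for sgn in(-1,1):
    Q=L[M&(L[...,1]*sgn>.0085)]; print(sgn,len(Q),np.percentile(Q,[1,50,99],axis=0).round(4))
```

```text
Lpad tip (284, 300) [82 77 72] tool [ 0.0099 -0.0136 -0.0396] world [0.6143 0.2002 0.2533]
Lpad mid (278, 320) [82 77 72] tool [ 0.0097 -0.0145 -0.0566] world [0.6142 0.2011 0.2703]
Lpad up (270, 344) [36 30 28] tool [ 0.0118 -0.0151 -0.0767] world [0.6163 0.2015 0.2903]
Rpad tip (350, 300) [82 77 74] tool [ 0.0097  0.0131 -0.0394] world [0.6125 0.1735 0.253 ]
Rpad mid (356, 320) [79 75 71] tool [ 0.0105  0.0137 -0.0581] world [0.6132 0.1729 0.2718]
arm end (315, 308) [87 80 75] tool [ 0.004  -0.0011 -0.035 ] world [0.6077 0.188  0.2487]
arm (316, 240) [202 188 178] tool [ 0.0339 -0.0007 -0.0355] world [0.6375 0.1857 0.2492]
arm2 (316, 280) [194 180 170] tool [ 0.0175 -0.0007 -0.0366] world [0.621  0.1868 0.2503]
ringL (292, 264) [35 30 28] tool [ 0.007  -0.0136  0.0122] world [0.6114 0.2003 0.2015]
ringR (340, 266) [33 29 26] tool [0.0052 0.0124 0.0141] world [0.608  0.1745 0.1996]
Ldark (286, 352) [32 27 23] tool [ 0.001  -0.0113 -0.0645] world [0.6052 0.1984 0.2782]
Rdark (348, 352) [27 23 23] tool [ 0.0053  0.01   -0.0712] world [0.6083 0.1769 0.2849]
-1 1903 [[-0.0104 -0.0245 -0.0698]
 [ 0.0064 -0.014  -0.0524]
 [ 0.0108 -0.0105  0.0133]]
1 1887 [[-0.0105  0.0087 -0.0697]
 [ 0.0064  0.0125 -0.0527]
 [ 0.0108  0.0233  0.0135]]
```

Run:
```python
from h import *
p,d=camera('scene'); X=cloud('scene',d)
s=state(); print(s['tcp_pos'],s['contact_force'])
M=(abs(X[...,0]-.6035)<.02)&(abs(X[...,1]-.187)<.035)&(X[...,2]>.19)
v,u=np.where(M); print(u.min(),u.max(),v.min(),v.max())
for z in np.arange(.195,.3,.006):
    Q=X[M&(abs(X[...,2]-z)<.003)]
    if len(Q): print(round(z,3),len(Q),'x',Q[:,0].min().round(3),Q[:,0].max().round(3),'y',Q[:,1].min().round(3),Q[:,1].max().round(3))
cv2.imwrite('pics/s1.png',cv2.resize(p[130:280,300:500,::-1],(800,600),interpolation=cv2.INTER_CUBIC))
```

```text
[0.60391549 0.18734806 0.21440896] [0.12681793 0.28171216 0.51520052]
385 444 0 216
0.195 18 x 0.593 0.619 y 0.17 0.187
0.201 59 x 0.592 0.62 y 0.17 0.197
0.207 19 x 0.595 0.62 y 0.171 0.193
0.213 14 x 0.601 0.615 y 0.176 0.187
0.219 14 x 0.605 0.615 y 0.177 0.185
0.225 14 x 0.602 0.615 y 0.177 0.186
0.231 14 x 0.606 0.615 y 0.177 0.185
0.237 11 x 0.605 0.617 y 0.178 0.182
0.243 12 x 0.608 0.623 y 0.177 0.179
0.249 37 x 0.6 0.623 y 0.167 0.201
0.255 32 x 0.599 0.622 y 0.163 0.2
0.261 36 x 0.598 0.617 y 0.161 0.21
0.267 46 x 0.597 0.618 y 0.16 0.201
0.273 41 x 0.597 0.618 y 0.16 0.201
0.279 41 x 0.597 0.617 y 0.16 0.209
0.285 37 x 0.601 0.618 y 0.161 0.205
0.291 30 x 0.604 0.62 y 0.153 0.219
0.297 50 x 0.596 0.62 y 0.155 0.22
```

View pics/s1.png

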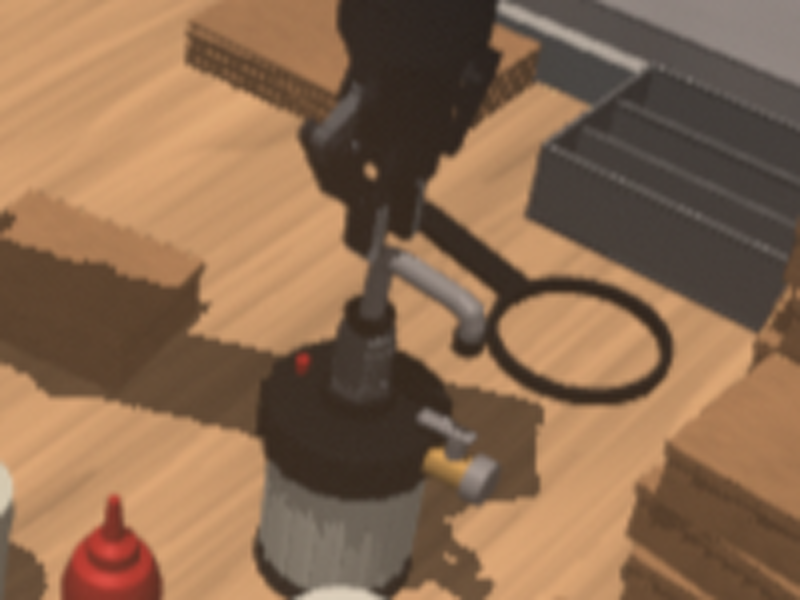

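The scene crop is telling: the fingertips end beside the arm's top, at about z = 0.25, not at the reported 0.214. I'll check where the palm is, then approach by touch.

Run:
```python
from h import *
W=np.load('w4.npy'); s=state(); q=s['eef_rot'];R=Ro.from_quat([q[1],q[2],q[3],q[0]]).as_matrix()
L=(W-np.array([.6039,.1873,.2144]))@R
for u in (260,290,316,340,370):
    print(u,[(v,L[v,u].round(3).tolist()) for v in (405,415,420,430,445,465)])
print({k:np.round(v,3) for k,v in s.items() if k in('joint_pos','tcp_pos','effort')})
```

```text
260 [(405, [0.016, -0.013, -0.11]), (415, [0.016, -0.013, -0.114]), (420, [0.016, -0.013, -0.115]), (430, [0.016, -0.012, -0.118]), (445, [0.019, -0.011, -0.125]), (465, [0.019, -0.011, -0.13])]
290 [(405, [-0.227, -0.031, 0.167]), (415, [0.009, -0.007, -0.106]), (420, [0.008, -0.007, -0.107]), (430, [0.01, -0.007, -0.112]), (445, [0.01, -0.006, -0.117]), (465, [0.01, -0.006, -0.123])]
316 [(405, [-0.227, -0.0, 0.168]), (415, [-0.244, -0.0, 0.167]), (420, [0.009, -0.001, -0.107]), (430, [0.01, -0.001, -0.112]), (445, [0.01, -0.001, -0.117]), (465, [0.01, -0.001, -0.123])]
340 [(405, [-0.271, 0.032, 0.217]), (415, [0.009, 0.005, -0.106]), (420, [0.009, 0.005, -0.108]), (430, [0.011, 0.005, -0.113]), (445, [0.01, 0.005, -0.118]), (465, [0.01, 0.004, -0.123])]
370 [(405, [0.015, 0.012, -0.109]), (415, [0.016, 0.011, -0.114]), (420, [0.017, 0.011, -0.116]), (430, [0.015, 0.011, -0.117]), (445, [0.018, 0.01, -0.124]), (465, [0.018, 0.009, -0.13])]
{'joint_pos': array([-0.112,  0.42 , -0.388,  1.622,  0.171,  1.133, -2.176]), 'effort': array([ 1.6000e-02, -5.4448e+01, -3.7450e+00, -2.7825e+01,  1.5000e-02,
        4.0000e-03, -1.0000e-03]), 'tcp_pos': array([0.604, 0.187, 0.214])}
```

Tip to palm is 71 mm, which matches the 73 mm stated, so only the reported TCP is off: about 34 mm below the real tips. Sideways it's centred. I expect ring contact near reported z = 0.169.

>>> apply_moves([
  {"fingers":192,"linear":[0,0,-0.1],"twist":0},
  {"fingers":192,"linear":[0,0,-0.2],"twist":0},
  {"fingers":195,"linear":[0,0,-0.3],"twist":0},
  {"fingers":200,"linear":[0,0,-0.36],"twist":0},
  {"fingers":203,"linear":[0,0,-0.38],"twist":0},
])

```text
time: 6.9
tcp_pos: [0.603, 0.1869, 0.1747]
eef_rot: [0.0, 1.0, -0.031, -0.001]
contact_force: [0.7, -0.1, -0.1]
opening: 0.0173
gripper_force: 0.0
```

>>> apply_moves([
  {"fingers":204,"linear":[0,0,-0.01],"twist":0},
  {"fingers":204,"linear":[0,0,-0.02],"twist":0},
  {"fingers":204,"linear":[0,0,-0.03],"twist":0},
  {"fingers":204,"linear":[0,0,-0.04],"twist":0},
  {"fingers":204,"linear":[0,0,-0.04],"twist":0},
])

```text
time: 7.4
tcp_pos: [0.6037, 0.1872, 0.1721]
eef_rot: [-0.0, 1.0, -0.031, 0.0]
contact_force: [-1.2, 0.0, -0.7]
opening: 0.0171
gripper_force: 0.0
```

>>> apply_moves([
  {"fingers":204,"linear":[0,0,-0.01],"twist":0},
  {"fingers":204,"linear":[0,0,-0.02],"twist":0},
  {"fingers":204,"linear":[0,0,-0.03],"twist":0},
  {"fingers":204,"linear":[0,0,-0.03],"twist":0},
  {"fingers":204,"linear":[0,0,-0.03],"twist":0},
])

```text
time: 7.9
tcp_pos: [0.6037, 0.1872, 0.169]
eef_rot: [0.0, 1.0, -0.031, -0.0]
contact_force: [1.0, -0.1, 0.7]
opening: 0.017
gripper_force: 0.0
```

>>> apply_moves([
  {"fingers":204,"linear":[0,0,-0.01],"twist":0},
  {"fingers":204,"linear":[0,0,-0.02],"twist":0},
  {"fingers":204,"linear":[0,0,-0.02],"twist":0},
  {"fingers":204,"linear":[0,0,-0.02],"twist":0},
  {"fingers":204,"linear":[0,0,-0.02],"twist":0},
])

```text
time: 8.4
tcp_pos: [0.6038, 0.1873, 0.1673]
eef_rot: [-0.0, 1.0, -0.031, 0.0]
contact_force: [0.2, 0.8, 2.6]
opening: 0.0172
gripper_force: 1.4
```

>>> apply_moves([
  {"fingers":204,"linear":[0,0,-0.01],"twist":0},
  {"fingers":204,"linear":[0,0,-0.02],"twist":0},
  {"fingers":204,"linear":[0,0,-0.03],"twist":0},
  {"fingers":204,"linear":[0,0,-0.03],"twist":0},
  {"fingers":204,"linear":[0,0,-0.03],"twist":0},
])

```text
time: 8.9
tcp_pos: [0.6038, 0.1873, 0.1642]
eef_rot: [-0.0, 1.0, -0.031, 0.0]
contact_force: [-1.2, 0.1, 4.4]
opening: 0.0172
gripper_force: 2.1
```

>>> apply_moves([
  {"fingers":204,"linear":[0,0,-0.01],"twist":0},
  {"fingers":204,"linear":[0,0,-0.02],"twist":0},
  {"fingers":204,"linear":[0,0,-0.02],"twist":0},
  {"fingers":204,"linear":[0,0,-0.02],"twist":0},
  {"fingers":204,"linear":[0,0,-0.02],"twist":0},
])

```text
time: 9.4
tcp_pos: [0.6039, 0.1873, 0.1626]
eef_rot: [-0.0, 1.0, -0.031, 0.0]
contact_force: [-1.7, -0.7, 6.6]
opening: 0.0169
gripper_force: 3.6
```

>>> apply_moves([
  {"fingers":204,"linear":[0,0,-0.005],"twist":0},
  {"fingers":204,"linear":[0,0,-0.005],"twist":0},
  {"fingers":204,"linear":[0,0,-0.005],"twist":0},
  {"fingers":204,"linear":[0,0,-0.005],"twist":0},
  {"fingers":204,"linear":[0,0,-0.005],"twist":0},
])

```text
time: 9.9
tcp_pos: [0.604, 0.1873, 0.1626]
eef_rot: [-0.0, 1.0, -0.031, 0.0]
contact_force: [-2.4, -0.4, 10.2]
opening: 0.0171
gripper_force: 4.9
```

>>> apply_moves([
  {"fingers":208,"linear":[0,0,0],"twist":0},
  {"fingers":212,"linear":[0,0,0],"twist":0},
  {"fingers":216,"linear":[0,0,0],"twist":0},
  {"fingers":222,"linear":[0,0,0],"twist":0},
  {"fingers":230,"linear":[0,0,0],"twist":0},
], newtons=30)

```text
time: 10.4
tcp_pos: [0.6041, 0.187, 0.1628]
eef_rot: [0.0, 1.0, -0.031, 0.001]
contact_force: [-2.6, -2.2, 10.3]
opening: 0.0132
gripper_force: 30.8
```

>>> apply_moves([
  {"fingers":230,"linear":[0,0,0.01],"twist":0},
  {"fingers":230,"linear":[0,0,0.02],"twist":0},
  {"fingers":230,"linear":[0,0,0.03],"twist":0},
  {"fingers":230,"linear":[0,0,0.04],"twist":0},
  {"fingers":230,"linear":[0,0,0.05],"twist":0},
])

```text
time: 10.9
tcp_pos: [0.6039, 0.1872, 0.1662]
eef_rot: [-0.0, 1.0, -0.031, 0.0]
contact_force: [3.7, 0.9, -3.2]
opening: 0.0133
gripper_force: 29.3
```

>>> apply_moves([
  {"fingers":230,"linear":[0,0,0.02],"twist":0},
  {"fingers":230,"linear":[0,0,0.04],"twist":0},
  {"fingers":230,"linear":[0,0,0.06],"twist":0},
  {"fingers":230,"linear":[0,0,0.08],"twist":0},
  {"fingers":230,"linear":[0,0,0.1],"twist":0},
])

```text
time: 11.4
tcp_pos: [0.6038, 0.1872, 0.1771]
eef_rot: [-0.0, 1.0, -0.031, 0.0]
contact_force: [3.0, 0.3, -2.1]
opening: 0.0133
gripper_force: 29.5
```

>>> apply_moves([
  {"fingers":230,"linear":[0,0,0.06],"twist":0},
  {"fingers":230,"linear":[0,0,0.12],"twist":0},
  {"fingers":230,"linear":[0,0,0.2],"twist":0},
  {"fingers":230,"linear":[0,0,0.3],"twist":0},
  {"fingers":230,"linear":[0,0,0.4],"twist":0},
])

```text
time: 11.9
tcp_pos: [0.603, 0.1873, 0.2176]
eef_rot: [0.0, 1.0, -0.031, -0.001]
contact_force: [-0.7, 0.3, -2.0]
opening: 0.0136
gripper_force: 29.6
```

>>> apply_moves([
  {"fingers":230,"linear":[0,0,0.15],"twist":0},
  {"fingers":230,"linear":[0,0,0.3],"twist":0},
  {"fingers":230,"linear":[0,-0.1,0.4],"twist":0},
  {"fingers":230,"linear":[0,-0.2,0.45],"twist":0},
  {"fingers":230,"linear":[0,-0.35,0.45],"twist":0},
])

```text
time: 12.4
tcp_pos: [0.604, 0.1515, 0.2625]
eef_rot: [-0.0, 1.0, -0.031, 0.001]
contact_force: [-0.7, -0.4, -1.1]
opening: 0.0129
gripper_force: 29.6
```

>>> apply_moves([
  {"fingers":230,"linear":[-0.01,-0.2,0],"twist":0},
  {"fingers":230,"linear":[-0.02,-0.4,0],"twist":0},
  {"fingers":230,"linear":[-0.03,-0.6,0],"twist":0},
  {"fingers":230,"linear":[-0.04,-0.8,0],"twist":0},
  {"fingers":230,"linear":[-0.05,-1.0,0],"twist":0},
])

```text
time: 12.9
tcp_pos: [0.5979, 0.0494, 0.2607]
eef_rot: [0.0, 0.999, -0.032, -0.001]
contact_force: [-0.8, -0.6, -0.9]
opening: 0.0133
gripper_force: 29.6
```

>>> apply_moves([
  {"fingers":230,"linear":[-0.01,-0.2,0],"twist":0},
  {"fingers":230,"linear":[-0.02,-0.4,0],"twist":0},
  {"fingers":230,"linear":[-0.03,-0.6,0],"twist":0},
  {"fingers":230,"linear":[-0.04,-0.8,0],"twist":0},
  {"fingers":230,"linear":[-0.05,-1.0,0],"twist":0},
])

```text
time: 13.4
tcp_pos: [0.5927, -0.0504, 0.2608]
eef_rot: [0.0, 0.999, -0.032, -0.001]
contact_force: [0.6, -0.2, -0.6]
opening: 0.0134
gripper_force: 29.6
```

>>> apply_moves([
  {"fingers":230,"linear":[-0.01,-0.2,0],"twist":0},
  {"fingers":230,"linear":[-0.02,-0.4,0],"twist":0},
  {"fingers":230,"linear":[-0.03,-0.6,0],"twist":0},
  {"fingers":230,"linear":[-0.03,-0.8,0],"twist":0},
  {"fingers":230,"linear":[-0.03,-1.0,0],"twist":0},
])

```text
time: 13.9
tcp_pos: [0.5894, -0.1503, 0.2608]
eef_rot: [0.0, 0.999, -0.032, -0.001]
contact_force: [0.6, -0.8, -1.2]
opening: 0.0131
gripper_force: 29.6
```

>>> apply_moves([
  {"fingers":230,"linear":[0,-0.15,0],"twist":0},
  {"fingers":230,"linear":[0,-0.25,0],"twist":0},
  {"fingers":230,"linear":[0,-0.316,0],"twist":0},
  {"fingers":230,"linear":[0,-0.316,0],"twist":0},
  {"fingers":230,"linear":[0,-0.316,0],"twist":0},
])

```text
time: 14.4
tcp_pos: [0.5908, -0.1785, 0.2615]
eef_rot: [-0.0, 1.0, -0.031, -0.0]
contact_force: [1.0, 0.1, -1.1]
opening: 0.0129
gripper_force: 29.6
```

Run:
```python
from h import *
s=state(); print(s['tcp_pos'],s['eef_rot'],s['contact_force'])
for n in ('scene','top'):
    p,d=camera(n);X=cloud(n,d).reshape(-1,3)
    Q=X[np.hypot(X[:,0]-.6,X[:,1]+.18)<.09]
    for z in np.arange(.198,.3,.006):
        B=Q[(abs(Q[:,2]-z)<.003)&(np.hypot(Q[:,0]-.59,Q[:,1]+.18)<.03)]
        if len(B): print(n,round(z,3),len(B),B[:,:2].min(0).round(4),B[:,:2].max(0).round(4))
    if n=='scene':
        cv2.imwrite('pics/s2.png',cv2.resize(p[190:340,165:365,::-1],(800,600),interpolation=cv2.INTER_CUBIC))
p,W,s=wcloud('w5');np.save('w5.npy',W)
```

```text
[ 0.59080216 -0.17849571  0.26154446] [-2.95279823e-04  9.99526775e-01 -3.07593621e-02 -3.24291227e-05] [ 1.01302149  0.10297726 -1.08322202]
scene 0.198 98 [ 0.5834 -0.1969] [ 0.6091 -0.1666]
scene 0.204 24 [ 0.5825 -0.1907] [ 0.6061 -0.1716]
scene 0.21 136 [ 0.5768 -0.1951] [ 0.6062 -0.1661]
scene 0.216 4 [ 0.5842 -0.192 ] [ 0.6066 -0.1685]
scene 0.258 3 [ 0.5933 -0.1842] [ 0.5953 -0.1815]
scene 0.264 12 [ 0.5923 -0.1871] [ 0.5984 -0.175 ]
scene 0.27 25 [ 0.5848 -0.1873] [ 0.5997 -0.1744]
scene 0.276 15 [ 0.5903 -0.1877] [ 0.5982 -0.1767]
scene 0.282 14 [ 0.5918 -0.187 ] [ 0.6005 -0.1767]
scene 0.288 17 [ 0.5922 -0.1868] [ 0.6002 -0.1764]
scene 0.294 16 [ 0.5937 -0.1931] [ 0.6011 -0.1752]
top 0.198 25 [ 0.5724 -0.1868] [ 0.5952 -0.1619]
top 0.204 12 [ 0.5719 -0.1911] [ 0.5965 -0.1618]
top 0.21 44 [ 0.5732 -0.1925] [ 0.5985 -0.1651]
top 0.216 9 [ 0.575  -0.1883] [ 0.5947 -0.1666]
top 0.264 1 [ 0.5824 -0.1804] [ 0.5824 -0.1804]
top 0.27 2 [ 0.5817 -0.1773] [ 0.5818 -0.1751]
top 0.276 1 [ 0.5834 -0.1766] [ 0.5834 -0.1766]
top 0.282 1 [ 0.5824 -0.1778] [ 0.5824 -0.1778]
```

View pics/s2.png

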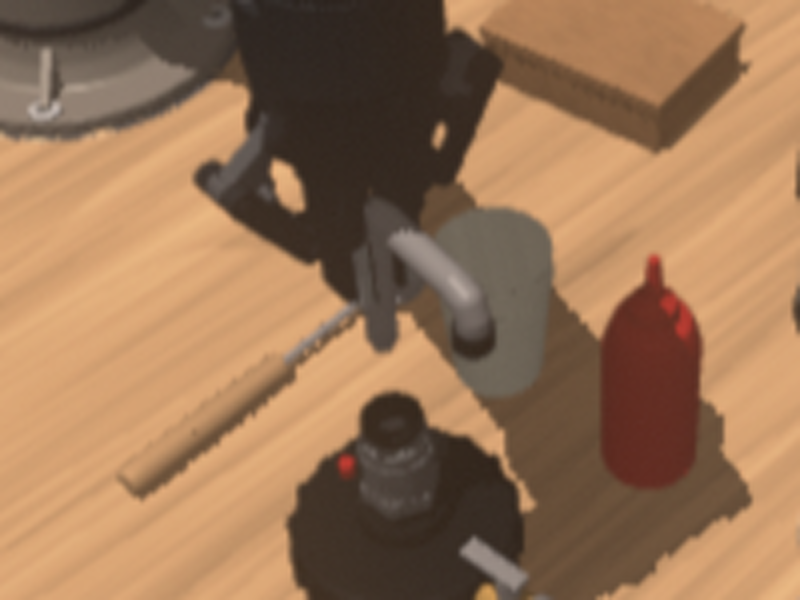

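The spout hangs upright from the gripper, straight above filter_b's ring (ring top at (393,405) in the crop). Both ring measurements put this fitting about 8 mm higher, so home should be near reported z = 0.171. I'll lower it in stages and watch the force.

>>> apply_moves([
  {"fingers":230,"linear":[0,0,-0.1],"twist":0},
  {"fingers":230,"linear":[0,0,-0.2],"twist":0},
  {"fingers":230,"linear":[0,0,-0.3],"twist":0},
  {"fingers":230,"linear":[0,0,-0.38],"twist":0},
  {"fingers":230,"linear":[0,0,-0.42],"twist":0},
])

```text
time: 15.05
tcp_pos: [0.59, -0.1793, 0.218]
eef_rot: [-0.0, 1.0, -0.031, -0.001]
contact_force: [-0.6, -0.3, -1.0]
opening: 0.0133
gripper_force: 29.6
```

>>> apply_moves([
  {"fingers":230,"linear":[0,0,-0.03],"twist":0},
  {"fingers":230,"linear":[0,0,-0.06],"twist":0},
  {"fingers":230,"linear":[0,0,-0.09],"twist":0},
  {"fingers":230,"linear":[0,0,-0.11],"twist":0},
  {"fingers":230,"linear":[0,0,-0.12],"twist":0},
])

```text
time: 15.55
tcp_pos: [0.5907, -0.1794, 0.2075]
eef_rot: [0.0, 1.0, -0.031, 0.0]
contact_force: [-0.9, -0.3, -0.7]
opening: 0.0135
gripper_force: 29.6
```

Nose is past the ring top with no side load; continue.

>>> apply_moves([
  {"fingers":230,"linear":[0,0,-0.03],"twist":0},
  {"fingers":230,"linear":[0,0,-0.06],"twist":0},
  {"fingers":230,"linear":[0,0,-0.09],"twist":0},
  {"fingers":230,"linear":[0,0,-0.12],"twist":0},
  {"fingers":230,"linear":[0,0,-0.13],"twist":0},
])

```text
time: 16.05
tcp_pos: [0.5905, -0.1794, 0.1941]
eef_rot: [-0.0, 1.0, -0.031, -0.0]
contact_force: [0.4, -0.2, -2.0]
opening: 0.013
gripper_force: 29.6
```

>>> apply_moves([
  {"fingers":230,"linear":[0,0,-0.01],"twist":0},
  {"fingers":230,"linear":[0,0,-0.02],"twist":0},
  {"fingers":230,"linear":[0,0,-0.03],"twist":0},
  {"fingers":230,"linear":[0,0,-0.04],"twist":0},
  {"fingers":230,"linear":[0,0,-0.05],"twist":0},
])

```text
time: 16.55
tcp_pos: [0.5907, -0.1794, 0.1896]
eef_rot: [-0.0, 1.0, -0.031, 0.0]
contact_force: [-1.0, -0.3, -0.7]
opening: 0.013
gripper_force: 29.6
```

>>> apply_moves([
  {"fingers":230,"linear":[0,0,-0.01],"twist":0},
  {"fingers":230,"linear":[0,0,-0.02],"twist":0},
  {"fingers":230,"linear":[0,0,-0.03],"twist":0},
  {"fingers":230,"linear":[0,0,-0.04],"twist":0},
  {"fingers":230,"linear":[0,0,-0.05],"twist":0},
])

```text
time: 17.05
tcp_pos: [0.5909, -0.1792, 0.185]
eef_rot: [-0.0, 1.0, -0.031, 0.0]
contact_force: [-1.7, 1.8, 4.2]
opening: 0.0133
gripper_force: 30.1
```

>>> apply_moves([
  {"fingers":230,"linear":[0,0,-0.01],"twist":0},
  {"fingers":230,"linear":[0,0,-0.02],"twist":0},
  {"fingers":230,"linear":[0,0,-0.03],"twist":0},
  {"fingers":230,"linear":[0,0,-0.04],"twist":0},
  {"fingers":230,"linear":[0,0,-0.05],"twist":0},
])

```text
time: 17.55
tcp_pos: [0.5905, -0.1792, 0.1794]
eef_rot: [-0.0, 1.0, -0.031, -0.0]
contact_force: [-2.5, 2.0, 4.5]
opening: 0.0137
gripper_force: 30.1
```

>>> apply_moves([
  {"fingers":230,"linear":[0,0,-0.01],"twist":0},
  {"fingers":230,"linear":[0,0,-0.02],"twist":0},
  {"fingers":230,"linear":[0,0,-0.03],"twist":0},
  {"fingers":230,"linear":[0,0,-0.04],"twist":0},
  {"fingers":230,"linear":[0,0,-0.04],"twist":0},
])

```text
time: 18.05
tcp_pos: [0.5903, -0.1792, 0.1753]
eef_rot: [-0.0, 1.0, -0.031, -0.0]
contact_force: [-3.4, 2.6, 2.6]
opening: 0.0131
gripper_force: 30.1
```

>>> apply_moves([
  {"fingers":230,"linear":[0,0,-0.01],"twist":0},
  {"fingers":230,"linear":[0,0,-0.02],"twist":0},
  {"fingers":230,"linear":[0,0,-0.02],"twist":0},
  {"fingers":230,"linear":[0,0,-0.02],"twist":0},
  {"fingers":230,"linear":[0,0,-0.02],"twist":0},
])

```text
time: 18.55
tcp_pos: [0.5903, -0.1792, 0.1734]
eef_rot: [-0.0, 1.0, -0.031, -0.0]
contact_force: [-4.1, 3.1, 4.8]
opening: 0.0129
gripper_force: 31.7
```

>>> apply_moves([
  {"fingers":230,"linear":[-0.003,0.003,-0.005],"twist":0},
  {"fingers":230,"linear":[-0.004,0.003,-0.01],"twist":0},
  {"fingers":230,"linear":[-0.004,0.003,-0.015],"twist":0},
  {"fingers":230,"linear":[-0.004,0.003,-0.015],"twist":0},
  {"fingers":230,"linear":[-0.004,0.003,-0.015],"twist":0},
])

```text
time: 19.05
tcp_pos: [0.5903, -0.1792, 0.1724]
eef_rot: [0.0, 1.0, -0.031, 0.0]
contact_force: [-3.7, 2.5, 5.2]
opening: 0.0131
gripper_force: 32.0
```

>>> apply_moves([
  {"fingers":230,"linear":[0,0,-0.005],"twist":0},
  {"fingers":230,"linear":[0,0,-0.01],"twist":0},
  {"fingers":230,"linear":[0,0,-0.01],"twist":0},
  {"fingers":230,"linear":[0,0,-0.01],"twist":0},
  {"fingers":230,"linear":[0,0,-0.01],"twist":0},
])

```text
time: 19.55
tcp_pos: [0.5903, -0.1792, 0.1716]
eef_rot: [0.0, 1.0, -0.031, 0.0]
contact_force: [-4.8, 2.1, 7.8]
opening: 0.0133
gripper_force: 32.3
```

>>> apply_moves([
  {"fingers":230,"linear":[0,0,-0.005],"twist":0},
  {"fingers":230,"linear":[0,0,-0.005],"twist":0},
  {"fingers":230,"linear":[0,0,-0.005],"twist":0},
  {"fingers":230,"linear":[0,0,-0.005],"twist":0},
  {"fingers":230,"linear":[0,0,-0.005],"twist":0},
])

```text
time: 20.05
tcp_pos: [0.5903, -0.1792, 0.1712]
eef_rot: [0.0, 1.0, -0.031, 0.0]
contact_force: [-5.1, 1.4, 7.5]
opening: 0.0131
gripper_force: 32.4
```

>>> apply_moves([
  {"fingers":230,"linear":[0,0,-0.005],"twist":0},
  {"fingers":230,"linear":[0,0,-0.005],"twist":0},
  {"fingers":230,"linear":[0,0,-0.005],"twist":0},
  {"fingers":230,"linear":[0,0,-0.005],"twist":0},
  {"fingers":230,"linear":[0,0,-0.005],"twist":0},
])

```text
time: 20.55
tcp_pos: [0.5903, -0.1792, 0.1708]
eef_rot: [0.0, 1.0, -0.031, 0.0]
contact_force: [-6.7, 3.4, 8.5]
opening: 0.0131
gripper_force: 32.5
```

>>> apply_moves([
  {"fingers":230,"linear":[-0.005,0.003,0],"twist":0},
  {"fingers":230,"linear":[-0.008,0.004,0],"twist":0},
  {"fingers":230,"linear":[-0.008,0.004,-0.005],"twist":0},
  {"fingers":230,"linear":[-0.008,0.004,-0.005],"twist":0},
  {"fingers":230,"linear":[-0.008,0.004,-0.005],"twist":0},
])

```text
time: 21.05
tcp_pos: [0.5903, -0.1792, 0.1707]
eef_rot: [0.0, 1.0, -0.031, 0.001]
contact_force: [-4.3, 3.1, 9.4]
opening: 0.013
gripper_force: 33.0
```

>>> apply_moves([
  {"fingers":230,"linear":[-0.003,0.003,-0.005],"twist":0},
  {"fingers":230,"linear":[-0.003,0.003,-0.005],"twist":0},
  {"fingers":230,"linear":[-0.003,0.003,-0.005],"twist":0},
  {"fingers":230,"linear":[-0.003,0.003,-0.005],"twist":0},
  {"fingers":230,"linear":[-0.003,0.003,-0.005],"twist":0},
])

```text
time: 21.55
tcp_pos: [0.5903, -0.1792, 0.1706]
eef_rot: [0.001, 1.0, -0.031, 0.001]
contact_force: [-4.5, 0.6, 10.8]
opening: 0.0132
gripper_force: 33.7
```

The stem stops at 0.1706, 7.8 mm above filter_a's home, which matches the camera estimate. Now I'll let go and let the ring rise.

>>> apply_moves([
  {"fingers":205,"linear":[0.005,-0.005,0],"twist":0},
  {"fingers":195,"linear":[0.01,-0.008,0],"twist":0},
  {"fingers":185,"linear":[0.01,-0.008,0],"twist":0},
  {"fingers":175,"linear":[0.01,-0.008,0],"twist":0},
  {"fingers":175,"linear":[0.01,-0.008,0.02],"twist":0},
])

```text
time: 22.05
tcp_pos: [0.5914, -0.1813, 0.1716]
eef_rot: [0.001, 0.999, -0.032, 0.001]
contact_force: [0.5, -1.2, 2.6]
opening: 0.0266
gripper_force: 1.3
```

>>> apply_moves([
  {"fingers":170,"linear":[0,0,0.02],"twist":0},
  {"fingers":165,"linear":[0,0,0.05],"twist":0},
  {"fingers":160,"linear":[0,0,0.1],"twist":0},
  {"fingers":150,"linear":[0,0,0.15],"twist":0},
  {"fingers":140,"linear":[0,0,0.2],"twist":0},
])

```text
time: 22.55
tcp_pos: [0.5902, -0.1789, 0.1914]
eef_rot: [-0.0, 1.0, -0.031, -0.0]
contact_force: [0.2, -0.2, 0.4]
opening: 0.0383
gripper_force: 0.0
```

Clear. Rising well away with the fingers open.

>>> apply_moves([
  {"fingers":130,"linear":[0,0,0.2],"twist":0},
  {"fingers":130,"linear":[0,0,0.4],"twist":0},
  {"fingers":130,"linear":[0,0,0.6],"twist":0},
  {"fingers":130,"linear":[0,0,0.8],"twist":0},
  {"fingers":130,"linear":[0,0,1.0],"twist":0},
])

```text
time: 23.05
tcp_pos: [0.5901, -0.179, 0.2923]
eef_rot: [-0.0, 1.0, -0.031, 0.0]
contact_force: [0.7, 0.7, -0.3]
opening: 0.0418
gripper_force: 0.0
```

>>> apply_moves([
  {"fingers":100,"linear":[0,0,0.2],"twist":0},
  {"fingers":60,"linear":[0,0,0.4],"twist":0},
  {"fingers":30,"linear":[-0.2,0,0.6],"twist":0},
  {"fingers":0,"linear":[-0.4,0,0.6],"twist":0},
  {"fingers":0,"linear":[-0.5,0,0.6],"twist":0},
])

```text
time: 23.55
tcp_pos: [0.5393, -0.1793, 0.3522]
eef_rot: [0.0, 1.0, -0.031, 0.001]
contact_force: [0.3, 0.0, -0.4]
opening: 0.0855
gripper_force: 0.0
```

Run:
```python
from h import *
p,W,s=wcloud('w6');P=W.reshape(-1,3)
print(s['tcp_pos'])
A=P[(P[:,2]>.243)&(P[:,2]<.29)&(np.hypot(P[:,0]-.63,P[:,1]+.18)<.08)]
print('arm top',np.percentile(A[:,2],[50,95,99]),A.min(0),A.max(0))
ps,d=camera('scene');X=cloud('scene',d).reshape(-1,3)
Q=X[np.hypot(X[:,0]-.59,X[:,1]+.18)<.018]
print('scene hist',[(round(z,3),int(((Q[:,2]>z-.0015)&(Q[:,2]<=z+.0015)).sum())) for z in np.arange(.195,.225,.003)])
A=X[(X[:,2]>.24)&(np.hypot(X[:,0]-.63,X[:,1]+.18)<.08)&(X[:,2]<.29)];print('scene arm',np.percentile(A[:,2],[50,95,99]))
a=cv2.resize(ps[190:340,165:365,::-1],(400,300),interpolation=cv2.INTER_CUBIC)
b=cv2.resize(p[:,:,::-1],(400,300)); cv2.imwrite('pics/f.png',np.hstack([a,b]))
```

```text
[ 0.53926307 -0.17933471  0.35218117]
arm top [0.25536233 0.25794726 0.25866205] [ 0.58608667 -0.18894099  0.24325928] [ 0.66070393 -0.17204527  0.25971929]
scene hist [(np.float64(0.195), 18), (np.float64(0.198), 46), (np.float64(0.201), 25), (np.float64(0.204), 1), (np.float64(0.207), 15), (np.float64(0.21), 69), (np.float64(0.213), 29), (np.float64(0.216), 6), (np.float64(0.219), 7), (np.float64(0.222), 11)]
scene arm [0.25554334 0.25913193 0.25998972]
```

View pics/f.png

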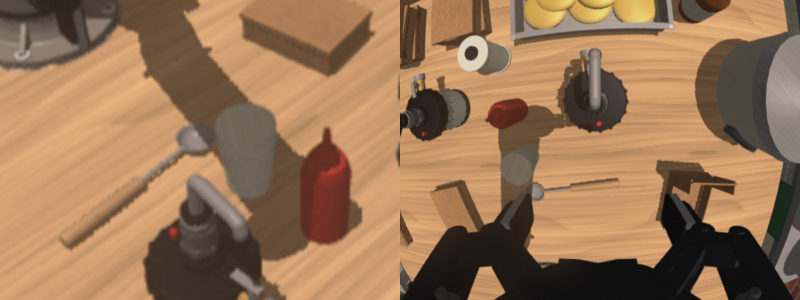

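The spout stands upright in filter_b. Its arm top is at about 0.259–0.260, which is the home height, and the ring face is back at about 0.211. Bystanders in view haven't moved. Handing in.

```bash
python3 -c "
from station import *
print(job_done())"
```

```text
the job is handed in; nothing more can be done
None
```

The spout is out of filter_a and pushed home in filter_b, with its ring back up and the gripper clear. I handed the job in at about 24 s with no pass or fail result returned; the highest force I read was about 11 N.

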